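# Take the tall tape roll off its post for the dressing tray

## Task

Two rolls of medical tape sit on upright posts on the worktop. Slide the taller roll straight up off its post and set it down gently, standing on its flat end, on the bare floor of the milky plastic tray beside the gauze pack. Leave the shorter roll on its post, and do not drop the roll.

Things in the scene. Friction and masses are not known exactly. Their poses are not given: they have to be found in the camera images.
- wide_roll: the taller of the two white tape rolls on posts: outer diameter 48 mm, 50 mm tall, cardboard core with a 24 mm through bore, about 80 g, rigid. Origin on its axis at its underside, z up along the axis. It starts sitting loosely on the collar of its stand, its underside 20 mm above the worktop. Not the fatter roll (69 mm) that lies flat on the bare worktop
- narrow_roll: the shorter tape roll, outer diameter 48 mm, 25 mm tall, same bore, on the other, identical stand; it is to stay there. Origin on its axis at its underside, z up
- wide_stand: the stand that carries the taller roll, fixed to the worktop: round steel foot 90 mm in diameter and 10 mm thick, on it a grey collar 36 mm in diameter up to 20 mm, then a vertical post 16 mm in diameter (4 mm play all round in the roll's bore) whose tip is 88 mm above the worktop, so the post stands 18 mm out of the taller roll. Origin at the centre of the foot's underside on the worktop, z up. Which of the two stands is to the left varies
- tray: milky translucent open tray, loose, 195 x 300 mm, rim 78 mm above the worktop, inside about 156 x 262 mm between the walls, floor 2 mm thick. Origin at the centre of its underside, x along the short side, y along the long side, z up. A gauze pack (86 x 59 x 13 mm) lies on the floor in the half on the -y side, within y -105 to -25 mm; the half on the +y side is bare (y 0 to 131 mm, x -78 to 78 mm)

How it is judged (in metres and radians):
On the way:
1. the taller roll is held with its underside above the tip of its post (z of wide_roll in the frame of wide_stand above 0.09 m and contact force between the fingers and wide_roll above 0.5 N), for 0.1 s.
At the end, for the whole second after the job is handed in: The taller roll stands at rest on its flat end (within 10 degrees) on the floor of the tray, its underside within 8 mm of the tray's underside and its axis between the tray's walls, not on the gauze pack; the shorter roll is still on its post, within 20 mm of where it was (z of wide_roll in the frame of tray between -0.006 and 0.008 m and x of wide_roll in the frame of tray between -0.08 and 0.08 m and y of wide_roll in the frame of tray between -0.131 and 0.131 m and angle between wide_roll's own z axis and vertical below 0.17 rad and linear speed of wide_roll below 0.02 m/s and distance of narrow_roll from where it was at the start of the episode below 0.02 m); the robot touches nothing.
It fails at once if the taller roll is dropped: it moves faster than 0.6 m/s (a free fall of about 18 mm) while the fingers do not touch it (linear speed of wide_roll above 0.6 m/s and contact force between the fingers and wide_roll below 0.05 N).
It also fails if it takes over 40 s, if anything falls off the work surface, if the arm or the gripper's body presses on something with over 40 N, if the wrist force passes 120 N, or if a joint passes its speed limit or range.

## Robot

A 6-joint arm with a two-finger parallel gripper is mounted at the origin on a cart in front of the work surface, level with it; the furniture and walls round the work are solid. World frame = base frame: x ahead of the robot, y to its left, z up, the work surface at z = 0. Lengths are in m, angles in degrees, forces in N, time in s.
With the tool pointing down it reaches from about 0.4 to 0.825 m from the base axis. Payload 7 kg.
Tool frame: the origin (TCP) lies at the very end of the fingers, on their centre line; the grasp point (between the pads) lies 19 mm behind it (ctrl.grip_point_offset is the distance from the TCP to the grasp point, in m); x points along the fingers, z is the direction in which the jaws open and shut, and the axes are right-handed (so a half turn about x gives the same grasp; the last joint's range is limited). The gripper opens to 88 mm and grips with 3 to 60 N. Pads are 19 mm wide; open, the fingers measure 130 mm over their backs; the gripper's body (78 mm by 193 mm) begins 47 mm behind the grasp point.
Start: joints at [-56.774, 20.546, 0.682, 0, -70.136, -16.507], TCP at [0.194, -0.646, 0.227] pointing down, gripper open.
Joint ranges: [-176.03, 176.03], [-82.01, 121.73], [-58.28, 71.71], [-173.87, 95.51], [-174.79, -0.11], [-173.66, 173.66]. Speed limits (degrees/s): [136.94, 136.94, 172.46, 180, 180, 180].

## Interface

Orientations are given as [roll, pitch, yaw] about the fixed x, y, z axes, in that order (R = Rz(yaw) Ry(pitch) Rx(roll)).
In Python, from plant import get_obs, snapshot, calibration, close_job, ctrl gives the robot as it stands.
- The arm moves only by the tool move_arm, never from a script. Its argument "commands" is a list that holds one entry, the list of rows, each a list of 4 numbers: the shift along the tool's x, y, z in cm, then the turn about the tool's x in rad. In form: [[[dx, dy, dz, spin], ...]]. A call has 1 to 8 rows; each row shifts and turns the commanded pose from where the row before left it, along the tool's axes as they then stand; what a row does not reach is not made up. A row lasts 1/10 s, in which the tool goes at most 50 mm and 8.59 degrees, less where a joint would pass 70% of its speed; a pose out of reach is approached as far as the arm can. A call with a gripper value outside its range is refused whole. "jaw" is the finger opening in cm, from 0 to 8.76, set as the call begins (left out, the last holds). The fingers move at their own pace and stop on an object; the grip force is fixed at half the most. Time passes only in rows, so rows that do not move let the fingers close. It gives the time, the measured TCP pose, the force and the opening at its end, in the units of the state.
- get_obs(): the state, without advancing time (a new reading comes with each control period).
- snapshot(name): name is "scene" or "top"; returns (picture, depth): 420x560x3 uint8, red, green, blue; 420x560 float32, m along the optical axis (not along the pixel's ray), 0 where there is no reading.
- calibration(name): a dict with "mtx" (3x3 intrinsics, pixels), "T" (4x4, takes a point from camera to world coordinates). Camera axes: x right, y up, looking along -z (the intrinsics and any distortion apply to the point x, -y, -z); pixel columns grow to the right and rows downward; lengths in m; the calibration is good to about 2 mm. A picture is of the moment at which its call begins. calibration takes no time and is no camera call.
- close_job(): hands the job in, once; it reports no verdict.
The state is a dict: "clock": time; "joint_pos": joint angles; "qvel": joint speeds; "tau": joint torques, N m; "tool_pos": TCP position; "orientation": TCP orientation; "force": force on the tool from outside, world axes, zero at the start; "moment": the same for the moment, N m; "opening": finger opening in m.
Only numpy, scipy, OpenCV 4.12 (cv2) and the standard library are available. Lean on these libraries where they do the work, as an engineer would, in place of code of your own. Each camera call takes 0.05 s, during which the arm holds its last target. There are 200 camera calls.

## Working session

There is one attempt and no reset: what is moved stays moved. The work goes in short steps, Python scripts to look and compute and a tool call to move; the robot and the scene stay as the last step left them, time stands still between calls to the robot, and variables do not carry over. Pictures are saved under pics/ and viewed, about 8 in all and at most 12, crops included, and the job is handed in when it is done.

Besides the shell and the picture viewer there is one more tool, called after "Emit:" as name([rows], argument=value, ...), one row to a line, values as JSON. move_arm: Moves the arm, as the interface text tells. Its arguments: {"type":"object","properties":{"commands":{"type":"array"},"jaw":{"type":"number"}},"required":["commands"]}

```bash
mkdir -p pics
python3 - <<'E'
from plant import *
import numpy as np,cv2
ims=[]
for n in("scene","top"):
    p,d=snapshot(n);np.savez(f"pics/{n}0.npz",p=p,d=d);c=calibration(n);np.set_printoptions(precision=4,suppress=True)
    print(n,c,(d>0).mean(),d[d>0].min(),d.max());cv2.imwrite(f"pics/{n}0.png",p[:,:,::-1])
print(get_obs(),ctrl.grip_point_offset)
E
```

```text
scene {'mtx': array([[393.0822,   0.    , 278.2984],
       [  0.    , 393.0822, 210.0402],
       [  0.    ,   0.    ,   1.    ]]), 'T': array([[ 0.7726,  0.3645, -0.5198,  0.0138],
       [-0.6349,  0.4416, -0.634 , -0.6323],
       [-0.0016,  0.8198,  0.5726,  0.5823],
       [ 0.    ,  0.    ,  0.    ,  1.    ]])} 0.9945960884353742 0.14210509 3.99972
top {'mtx': array([[404.5241,   0.    , 274.8169],
       [  0.    , 404.5241, 209.6375],
       [  0.    ,   0.    ,   1.    ]]), 'T': array([[-0.1226,  0.969 , -0.2146,  0.3368],
       [-0.9924, -0.1211,  0.0201, -0.0376],
       [-0.0065,  0.2154,  0.9765,  0.9517],
       [ 0.    ,  0.    ,  0.    ,  1.    ]])} 0.9960374149659864 0.13723029 2.0734239
{'clock': 0.1, 'joint_pos': array([-56.7742,  20.5875,   0.6398,  -0.0184, -70.1357, -16.5041]), 'qvel': array([ 0.0258, -0.1314,  0.098 ,  0.0394, -0.0579, -0.1006]), 'tau': array([ -0.0023, -58.4162,  29.375 ,   7.0154,   0.0102,  -0.0001]), 'tool_pos': array([ 0.194 , -0.6461,  0.2257]), 'orientation': array([  4.7785,  89.9148, 111.4939]), 'force': array([-0.2541,  0.2615,  0.1324]), 'moment': array([-0.0362, -0.0129,  0.0207]), 'opening': 0.0877378284506211} 0.0188
```

View pics/scene0.png

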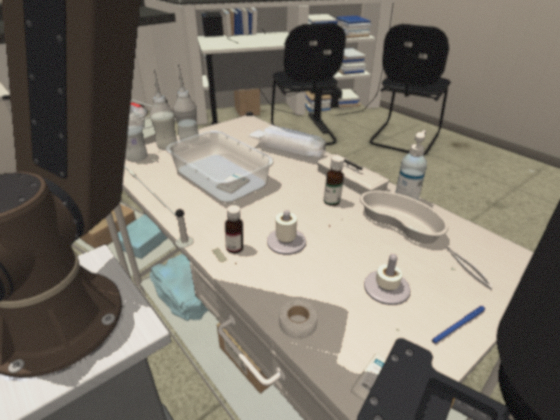

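View pics/top0.png

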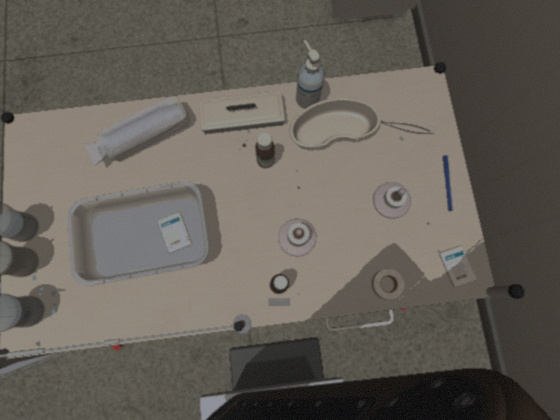

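Scene view: the taller roll is at about (286,228) and the shorter one at (389,278). In the top view they are at (298,235) and (392,200). The tray is centred near (138,233) in the top view, with the gauze on its right side. A brown bottle stands near the taller roll at top (280,284).

```bash
cat > h.py <<'E'
import numpy as np,cv2
from plant import *
np.set_printoptions(precision=4,suppress=True)
def cloud(n,d):
    c=calibration(n);K=c["mtx"];v,u=np.indices(d.shape)
    P=np.stack([(u-K[0,2])/K[0,0]*d,-(v-K[1,2])/K[1,1]*d,-d],-1)
    return P@c["T"][:3,:3].T+c["T"][:3,3]
def ray(n,u,v):
    c=calibration(n);K=c["mtx"];T=c["T"]
    r=T[:3,:3]@np.array([(u-K[0,2])/K[0,0],-(v-K[1,2])/K[1,1],-1]);return T[:3,3],r
def onz(n,u,v,z):
    o,r=ray(n,u,v);return o+r*(z-o[2])/r[2]
def two(a,b):
    (o,r),(p,s)=ray("scene",*a),ray("top",*b)
    t=np.linalg.lstsq(np.stack([r,-s],1),p-o,rcond=None)[0]
    A,B=o+r*t[0],p+s*t[1];return (A+B)/2,np.linalg.norm(A-B)
E
python3 - <<'E'
from h import *
C={}
for n in("scene","top"):
    f=np.load(f"pics/{n}0.npz");C[n]=(f["p"],f["d"],cloud(n,f["d"]))
p,d,X=C["top"]
for nm,(u,v) in dict(wide=(298,235),narrow=(392,200)).items():
    w0=onz("top",u,v,.05)[:2];print(nm,"guess",w0)
    for n in C:
        Y=C[n][2].reshape(-1,3);Y=Y[np.hypot(*(Y[:,:2]-w0).T)<.06]
        h=Y[:,2]
        print(n,"z hist",np.histogram(h,np.arange(-.01,.11,.01))[0])
        for lo,hi in((.005,.015),(.04,.05),(.063,.075),(.08,.095)):
            s=Y[(h>lo)&(h<hi)]
            if len(s)>3:
                c,r=cv2.minEnclosingCircle((s[:,:2]*1000).astype(np.float32));print("  ",lo,hi,len(s),np.median(s,0),"circ",np.array(c),r)
# tray rim from depth
Y=X.reshape(-1,3);m=(X[...,2]>.065)&(X[...,2]<.09);m[:170]=0;m[300:]=0;m[:,:60]=0;m[:,215:]=0
print("tray rim",m.sum(),cv2.minAreaRect((X[m][:,:2]*1000).astype(np.float32)))
for uv in((110,230),(130,250),(175,232),(240,270)):print(uv,X[uv[1],uv[0]])
# obstacles: tall points in the corridor
for z in(.1,):
    k=(X[...,2]>.06).astype(np.uint8);q,l,s,c=cv2.connectedComponentsWithStats(k)
    for i in range(1,q):
        if s[i,4]>15:P=X[l==i];print(s[i],P.min(0),P.max(0))
for n,(u0,v0,w,h) in dict(scene=(225,190,190,120),top=(240,170,190,125)).items():
    cv2.imwrite(f"pics/c_{n}.png",cv2.resize(C[n][0][v0:v0+h,u0:u0+w,::-1],None,fx=4,fy=4,interpolation=cv2.INTER_CUBIC))
E
python3 -c "
import cv2,numpy as np
a=cv2.imread('pics/c_scene.png');b=cv2.imread('pics/c_top.png')
cv2.imwrite('pics/c.png',cv2.resize(np.vstack([a,b]),None,fx=.6,fy=.6))"
```

```text
wide guess [ 0.4705 -0.1008]
scene z hist [ 94 644 348  57  71  74  79 124 135  34   1]
   0.005 0.015 543 [ 0.4571 -0.1176  0.0104] circ [ 476.5793 -102.5773] 49.56703567504883
   0.04 0.05 74 [ 0.4566 -0.1191  0.0445] circ [ 467.1575 -106.4059] 22.33112907409668
   0.063 0.075 225 [ 0.466  -0.1077  0.0702] circ [ 471.036  -101.7967] 24.562959671020508
   0.08 0.095 35 [ 0.4696 -0.1044  0.0859] circ [ 469.1332 -103.4633] 7.850652694702148
top z hist [394 872 320  15  17  16  22 172 123  39   2]
   0.005 0.015 701 [ 0.4646 -0.095   0.0098] circ [472.9359 -99.7121] 44.793006896972656
   0.04 0.05 16 [ 0.4563 -0.0939  0.0443] circ [464.9337 -94.6065] 19.720584869384766
   0.063 0.075 284 [ 0.4717 -0.0996  0.0697] circ [472.0782 -99.3694] 24.17696762084961
   0.08 0.095 41 [ 0.4726 -0.0993  0.0865] circ [ 473.1048 -100.0227] 7.727961540222168
narrow guess [ 0.5241 -0.3253]
scene z hist [200 966 475  76 108 296  35  30  35  55   0]
   0.005 0.015 794 [ 0.517  -0.3536  0.0103] circ [ 532.5581 -339.4756] 45.431156158447266
   0.04 0.05 296 [ 0.5277 -0.3441  0.0452] circ [ 532.795  -339.026
[... 1130 characters left out ...]
-0.0376  0.06  ] [0.6214 0.4036 0.9517]
[395 188  10  10  67] [ 0.5269 -0.3455  0.0601] [ 0.5418 -0.3286  0.0891]
[  0 202  24  36 644] [ 0.3368 -0.0376  0.0603] [0.6104 0.5476 0.9517]
[287 223  22  22 338] [ 0.3368 -0.1232  0.0602] [ 0.4952 -0.0376  0.9517]
[  0 240  23  36 633] [ 0.3368 -0.0376  0.0601] [0.5286 0.5385 0.9517]
[270 274  19  19 293] [ 0.3499 -0.0649  0.0682] [ 0.3891 -0.025   0.1133]
[500 284  24  15 283] [ 0.2782 -0.5381  0.0603] [ 0.3368 -0.0376  0.9517]
[  0 293  30  39 891] [ 0.3368 -0.0376  0.0601] [0.4181 0.5252 0.9517]
[  0 321 244  36 813] [ 0.2831 -0.0376  0.06  ] [0.3368 0.5521 0.9517]
[  205   367   347    53 12614] [ 0.1464 -0.1352  0.1627] [0.3368 0.1156 0.9517]
```

View pics/c.png

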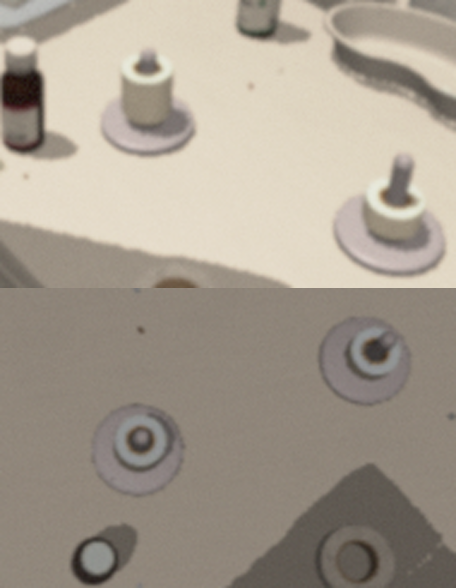

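The measurements agree with the text:

| Item | Measured |
|---|---|
| Taller roll, centre | (0.4715, -0.100) |
| Taller roll, top height | 70 mm |
| Taller roll, radius | 24 mm |
| Post tip | about 88 mm |
| Tray centre | (0.519, 0.252) |
| Tray size | 196x302 mm |
| Tray yaw | about 3° |
| Gauze side | -y |

I'll turn the jaw line along tray y and go above the roll.

Emit:
move_arm([
  [[0,0,0,0.118],[0,0,0,0.118],[0,-1,1.6,0],[0,-1.9,3.3,0],[0,-1.9,3.3,0],[0,-1.9,3.3,0],[0,-1.9,3.3,0],[0,-1.9,3.3,0]],
], jaw=8.76)

```text
clock: 0.9
tool_pos: [0.2892, -0.4583, 0.2262]
orientation: [29.7, 90.0, 122.9]
force: [0.6, 0.2, 0.5]
opening: 0.0876
```

Emit:
move_arm([
  [[0,-1.9,3.3,0],[0,-1.9,3.3,0],[0,-1.9,3.3,0],[0,-1.9,3.3,0],[0,-1.9,3.3,0],[0,-1.9,3.3,0],[0,-1.9,3.3,0],[0,-1.9,3.3,0]],
])

```text
clock: 1.7
tool_pos: [0.4261, -0.1863, 0.2265]
orientation: [24.4, 90.0, 117.6]
force: [0.3, -0.8, -0.3]
opening: 0.0872
```

Emit:
move_arm([
  [[0,-1.9,3.3,0],[0,-1.9,3.3,0],[0,-0.8,1.2,0],[0,0,0,0],[0,0,0,0]],
])

```text
clock: 2.2
tool_pos: [0.4671, -0.1075, 0.2262]
orientation: [92.5, 89.9, -174.3]
force: [-0.2, -0.3, -0.4]
opening: 0.0875
```

Emit:
move_arm([
  [[2,-0.5,0.7,0],[2,0,0,0],[2,0,0,0],[2,0,0,0],[2,0,0,0],[0,0,0,0],[0,0,0,0]],
])

```text
clock: 2.9
tool_pos: [0.4718, -0.101, 0.1269]
orientation: [121.1, 90.0, -145.7]
force: [-0.0, 0.1, 0.4]
opening: 0.0874
```

Run:
```python
from h import *
a=snapshot("scene")[0][100:310,150:430];b=snapshot("top")[0][130:340,180:460]
cv2.imwrite("pics/n1.png",cv2.resize(np.hstack([a,b])[...,::-1],None,fx=1.42,fy=1.42,interpolation=cv2.INTER_CUBIC))
print(get_obs()["tool_pos"])
```

```text
[ 0.4727 -0.1005  0.1277]
```

View pics/n1.png

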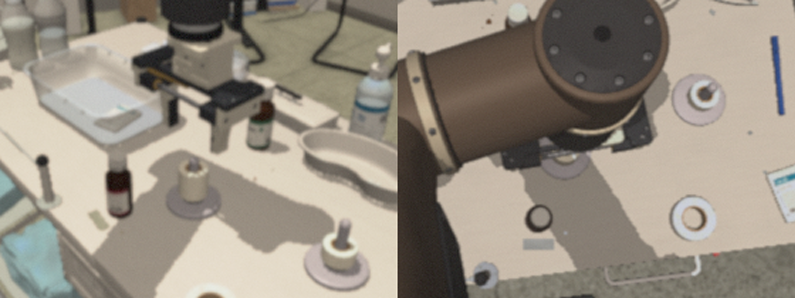

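The wide bar of the gripper lies along the jaw line and straddles the roll, clear of the bottle at crop (118,190). Descending to grasp height.

Emit:
move_arm([
  [[1.5,0,0,0],[1.5,0,0,0],[1.5,0,0,0],[1.5,0,0,0],[1.5,0,0,0],[0.9,0,0,0],[0,0,0,0],[0,0,0,0]],
])

```text
clock: 3.8
tool_pos: [0.4726, -0.1001, 0.0432]
orientation: [-95.9, 90.0, -2.7]
force: [-0.3, 0.2, 1.2]
opening: 0.0876
```

Emit:
move_arm([
  [[0,0,0,0],[0,0,0,0],[0,0,0,0],[0,0,0,0],[0,0,0,0],[0,0,0,0],[0,0,0,0],[0,0,0,0]],
], jaw=4.0)

```text
clock: 4.6
tool_pos: [0.4722, -0.1001, 0.0426]
orientation: [-146.7, 90.0, -53.5]
force: [-1.7, 0.8, 1.6]
opening: 0.0476
```

The jaws stopped on the roll at 47.6 mm. Lifting straight up.

Emit:
move_arm([
  [[-0.5,0,0,0],[-1,0,0,0],[-1,0,0,0],[-1,0,0,0],[-1.5,0,0,0],[-1.5,0,0,0],[-1.5,0,0,0],[-1.5,0,0,0]],
], jaw=3.0)

```text
clock: 5.4
tool_pos: [0.4721, -0.1001, 0.1391]
orientation: [-81.9, 89.9, 11.3]
force: [0.8, 0.3, -1.3]
opening: 0.0473
```

Emit:
move_arm([
  [[-1.5,0,0,0],[-1.5,0,0,0],[-1.5,0,0,0],[-1,0,0,0],[0,0,0,0],[0,0,0,0],[0,0,0,0]],
])

```text
clock: 6.1
tool_pos: [0.4716, -0.1001, 0.1919]
orientation: [86.3, 89.9, 179.5]
force: [-0.4, 0.9, -0.6]
opening: 0.0472
```

Run:
```python
from h import *
s,d=snapshot("scene");X=cloud("scene",d);print(get_obs()["tool_pos"],get_obs()["opening"])
for z in (.1,.12,.14,.16,.18,.2,.22):
    Y=X[(abs(X[...,2]-z)<.01)&(np.hypot(X[...,0]-.4722,X[...,1]+.1)<.028)];print(z,len(Y))
cv2.imwrite("pics/n2.png",cv2.resize(s[60:310,130:430,::-1],None,fx=2,fy=2,interpolation=cv2.INTER_CUBIC))
t,d=snapshot("top");X=cloud("top",d);m=(X[...,2]>.065)&(X[...,2]<.09);m[:170]=0;m[300:]=0;m[:,:60]=0;m[:,215:]=0
r=cv2.minAreaRect((X[m][:,:2]*1000).astype(np.float32));print(r,cv2.boxPoints(r))
```

```text
[ 0.4716 -0.1001  0.1918] 0.04742442496709251
0.1 0
0.12 0
0.14 0
0.16 1
0.18 169
0.2 163
0.22 266
((449.6278076171875, 110.46269226074219), (13.295031547546387, 45.75230026245117), 54.29588317871094) [[427.1719 118.4151]
 [464.3247  91.7141]
 [472.0837 102.5102]
 [434.9309 129.2113]]
```

View pics/n2.png

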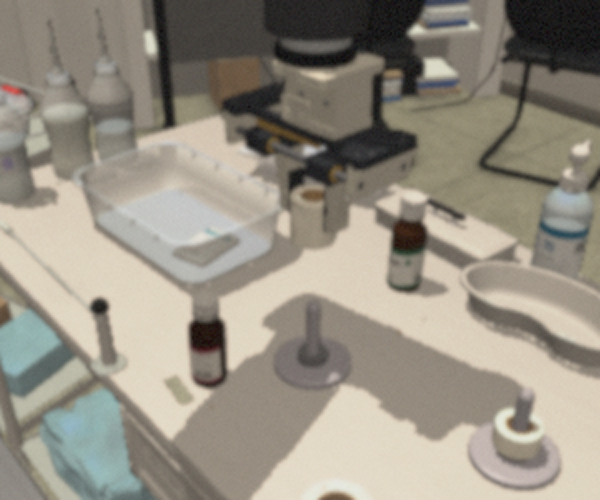

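The roll is held upright, clear of its post, and the shorter roll is still in place. Carrying it to tray y of about +45 mm, world (0.516, 0.297).

Emit:
move_arm([
  [[0,-0.4,1,0],[0,-0.4,2,0],[0,-0.5,3,0],[0,-0.5,3,0],[0,-0.5,3,0],[0,-0.5,3,0],[0,-0.5,3,0],[0,-0.5,3,0]],
])

```text
clock: 7.0
tool_pos: [0.4982, 0.1135, 0.1923]
orientation: [117.2, 90.0, -149.6]
force: [0.8, -0.1, -1.8]
opening: 0.0476
```

Emit:
move_arm([
  [[0,-0.5,3,0],[0,-0.5,3,0],[0,-0.5,3,0],[0,-0.5,3,0],[0,-0.5,3,0],[0,-0.4,2,0],[0,0,1,0],[0,0,0.4,0]],
])

```text
clock: 7.8
tool_pos: [0.5167, 0.2977, 0.192]
orientation: [128.6, 89.9, -138.1]
force: [-0.3, 0.2, -1.2]
opening: 0.0474
```

Emit:
move_arm([
  [[1,0,0,0],[1,0,0,0],[1,0,0,0],[1,0,0,0],[1,0,0,0],[0,0,0,0],[0,0,0,0]],
])

```text
clock: 8.5
tool_pos: [0.5171, 0.2969, 0.1423]
orientation: [151.9, 90.0, -114.9]
force: [-0.5, -0.1, 0.2]
opening: 0.0474
```

Run:
```python
from h import *
s,d=snapshot("scene");print(get_obs()["tool_pos"],get_obs()["opening"])
a=s[70:270,90:370];b=snapshot("top")[0][130:330,0:280]
cv2.imwrite("pics/n3.png",cv2.resize(np.hstack([a,b])[...,::-1],None,fx=1.42,fy=1.42,interpolation=cv2.INTER_CUBIC))
```

```text
[0.5173 0.2971 0.1428] 0.04733486319523234
```

View pics/n3.png

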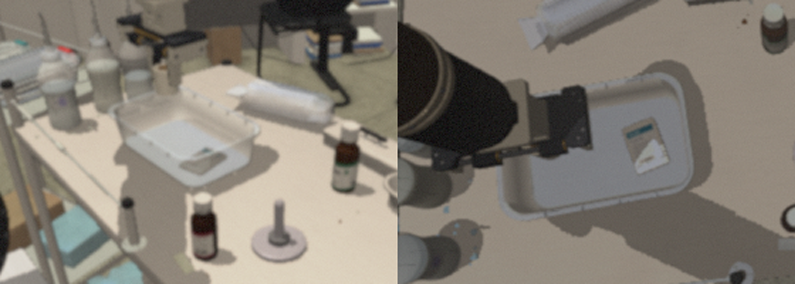

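The roll hangs over the bare half, and the gauze is well clear at crop (645,145). The bar's end comes near the dropper bottles, so I'll check that clearance from the first depth pictures.

Run:
```python
from h import *
for n in("scene","top"):
    X=cloud(n,np.load(f"pics/{n}0.npz")["d"]);
    for lo,hi in((.085,.1),(.1,.13),(.13,.16),(.16,.2),(.2,.3)):
        Y=X[(X[...,2]>lo)&(X[...,2]<hi)&(X[...,0]>.42)&(X[...,0]<.63)&(X[...,1]>.15)&(X[...,1]<.6)]
        print(n,lo,len(Y),np.sort(Y[:,1])[:4],Y[:,0].min() if len(Y) else 0,Y[:,0].max() if len(Y) else 0)
```

```text
scene 0.085 185 [0.5005 0.5008 0.5015 0.5017] 0.45408045173637723 0.599788505537037
scene 0.1 471 [0.4974 0.4975 0.4981 0.4996] 0.453659200048533 0.6067202669698355
scene 0.13 338 [0.5046 0.5056 0.5077 0.508 ] 0.46333793143615193 0.6007940454002763
scene 0.16 202 [0.5171 0.5184 0.5186 0.5191] 0.47247805914982627 0.5894077876407738
scene 0.2 92 [0.5317 0.5325 0.5326 0.5331] 0.4875517271883532 0.5791119753832256
top 0.085 182 [0.5032 0.5035 0.5038 0.5039] 0.4578651308733575 0.6023554105938048
top 0.1 738 [0.5017 0.5024 0.5025 0.5026] 0.45635080849170284 0.6103900369768174
top 0.13 28 [0.5094 0.5103 0.5104 0.5106] 0.48460808206575967 0.5921043827665184
top 0.16 0 [] 0 0
top 0.2 0 [] 0 0
```

The bottles are about 10 cm clear. Lowering.

Emit:
move_arm([
  [[1.5,0,0,0],[2,0,0,0],[2,0,0,0],[2,0,0,0],[1.5,0,0,0],[1,0,0,0],[0.5,0,0,0],[0,0,0,0]],
])

```text
clock: 9.4
tool_pos: [0.517, 0.297, 0.0374]
orientation: [139.3, 90.0, -127.5]
force: [0.2, -0.3, -0.4]
opening: 0.0475
```

Emit:
move_arm([
  [[0,0,0,0],[0.3,0,0,0],[0.3,0,0,0],[0.2,0,0,0],[0.1,0,0,0],[0,0,0,0],[0,0,0,0]],
])

```text
clock: 10.1
tool_pos: [0.5171, 0.297, 0.0286]
orientation: [-171.7, 90.0, -78.5]
force: [0.3, -0.3, -0.6]
opening: 0.0476
```

Emit:
move_arm([
  [[0.1,0,0,0],[0.1,0,0,0],[0,0,0,0],[0,0,0,0],[0,0,0,0]],
])

```text
clock: 10.6
tool_pos: [0.5171, 0.297, 0.0266]
orientation: [-55.3, 90.0, 37.9]
force: [-0.3, -0.9, -0.6]
opening: 0.0473
```

Emit:
move_arm([
  [[0.1,0,0,0],[0,0,0,0],[0,0,0,0],[0,0,0,0]],
])

```text
clock: 11.0
tool_pos: [0.517, 0.297, 0.0255]
orientation: [141.2, 90.0, -125.6]
force: [0.2, 0.9, -1.1]
opening: 0.0474
```

Emit:
move_arm([
  [[0.1,0,0,0],[0,0,0,0],[0,0,0,0],[0,0,0,0]],
])

```text
clock: 11.4
tool_pos: [0.5172, 0.2971, 0.0248]
orientation: [-58.2, 90.0, 35.0]
force: [-1.4, -0.5, 4.4]
opening: 0.0473
```

Upward force of 4.4 N at the predicted height, so the roll is touching the floor. Opening to 6 cm and withdrawing straight up.

Emit:
move_arm([
  [[0,0,0,0],[0,0,0,0],[0,0,0,0],[0,0,0,0],[0,0,0,0]],
], jaw=6.0)

```text
clock: 11.9
tool_pos: [0.517, 0.297, 0.0244]
orientation: [128.1, 90.0, -138.7]
force: [-0.4, -0.5, -0.7]
opening: 0.0599
```

Emit:
move_arm([
  [[-0.5,0,0,0],[-1,0,0,0],[-1.5,0,0,0],[-2,0,0,0],[-3,0,0,0],[-3,0,0,0],[-3,0,0,0],[-3,0,0,0]],
])

```text
clock: 12.7
tool_pos: [0.517, 0.2969, 0.197]
orientation: [-49.4, 89.9, 43.8]
force: [0.7, 0.6, -0.4]
opening: 0.0599
```

Emit:
move_arm([
  [[-2,0,-2,0],[0,0,-3,0],[0,0,-3,0],[0,0,-3,0],[0,0,-3,0],[0,0,-3,0],[0,0,-3,0],[0,0,-3,0]],
])

```text
clock: 13.5
tool_pos: [0.5298, 0.0661, 0.2158]
orientation: [-69.8, 89.9, 23.4]
force: [0.1, 1.1, 1.1]
opening: 0.06
```

Emit:
move_arm([
  [[0,0,-3,0],[0,0,-3,0],[0,0,-3,0],[0,0,-3,0],[0,0,-1,0],[0,0,0,0],[0,0,0,0],[0,0,0,0]],
])

```text
clock: 14.3
tool_pos: [0.5371, -0.0617, 0.2148]
orientation: [-64.6, 90.0, 28.7]
force: [-0.5, 0.0, -0.0]
opening: 0.0598
```

Run:
```python
from h import *
s,_=snapshot("scene");t,d=snapshot("top");X=cloud("top",d);print(get_obs())
m=(X[...,2]>.065)&(X[...,2]<.09);m[:170]=0;m[300:]=0;m[:,:60]=0;m[:,215:]=0
print(cv2.minAreaRect((X[m][:,:2]*1000).astype(np.float32)))
q=(np.hypot(X[...,0]-.517,X[...,1]-.297)<.035)&(X[...,2]>.035);Y=X[q]
print(len(Y),np.median(Y,0),np.percentile(Y[:,2],[5,50,95]),cv2.minEnclosingCircle((Y[:,:2]*1000).astype(np.float32)))
Z=Y[Y[:,2]>.046];A=np.c_[Z[:,:2],np.ones(len(Z))];c=np.linalg.lstsq(A,Z[:,2],rcond=None)[0];print("tilt deg",np.degrees(np.arctan(np.hypot(*c[:2]))))
q=(np.hypot(X[...,0]-.533,X[...,1]+.338)<.035)&(X[...,2]>.04)&(X[...,2]<.05);print("narrow",q.sum(),cv2.minEnclosingCircle((X[q][:,:2]*1000).astype(np.float32)) if q.any() else 0)
cv2.imwrite("pics/n4.png",cv2.resize(np.hstack([s[70:330,130:410],t[80:340,20:300]])[...,::-1],None,fx=1.42,fy=1.42,interpolation=cv2.INTER_CUBIC))
```

```text
{'clock': 14.4, 'joint_pos': array([  14.2363,    8.3946,  -17.3282,   -0.0033,  -64.2669, -100.9733]), 'qvel': array([-0.1308,  0.1689,  0.0173,  0.0192,  0.0826,  0.0051]), 'tau': array([ -0.1735, -40.091 ,  28.0092,   6.6544,  -0.0903,  -0.0086]), 'tool_pos': array([ 0.5372, -0.0616,  0.2147]), 'orientation': array([-62.6948,  89.9894,  30.5668]), 'force': array([-1.5254, -0.0197,  0.0433]), 'moment': array([0.0131, 0.0501, 0.0174]), 'opening': 0.060020233918380274}
((528.6483154296875, 143.55584716796875), (201.79710388183594, 102.92940521240234), 13.916439056396484)
  return _methods._mean(a, axis=axis, dtype=dtype,
  ret = um.true_divide(
Traceback (most recent call last):
IndexError: index -1 is out of bounds for axis 0 with size 0
```

The arm probably still hides the tray from the top camera. I'll swing farther out and look again, using both views.

Emit:
move_arm([
  [[0,0,-4,0],[0,0,-4,0],[0,0,-4,0],[0,0,-4,0],[0,0,-4,0],[0,0,-2,0],[0,0,0,0],[0,0,0,0]],
])

```text
clock: 15.2
tool_pos: [0.5494, -0.2818, 0.2142]
orientation: [65.2, 90.0, 158.4]
force: [-0.8, -1.5, -0.2]
opening: 0.0596
```

Run:
```python
from h import *
I={n:snapshot(n) for n in("scene","top")}
cv2.imwrite("pics/n5.png",cv2.resize(np.hstack([I["scene"][0][70:330,130:410],I["top"][0][80:340,20:300]])[...,::-1],None,fx=1.42,fy=1.42,interpolation=cv2.INTER_CUBIC))
o=get_obs();print(o["clock"],o["tool_pos"],o["force"])
for n,(_,d) in I.items():
    X=cloud(n,d)
    for nm,c,lo,hi in(("wide",(.517,.297),.045,.06),("narrow",(.533,-.338),.04,.05)):
        Y=X[(np.hypot(X[...,0]-c[0],X[...,1]-c[1])<.035)&(X[...,2]>lo)&(X[...,2]<hi)]
        if len(Y)<10:print(n,nm,len(Y));continue
        A=np.c_[Y[:,:2],np.ones(len(Y))];k=np.linalg.lstsq(A,Y[:,2],rcond=None)[0]
        print(n,nm,len(Y),np.percentile(Y[:,2],[5,50,95]),cv2.minEnclosingCircle((Y[:,:2]*1000).astype(np.float32)),"tilt",np.degrees(np.arctan(np.hypot(*k[:2]))))
    if n=="top":
        m=(X[...,2]>.065)&(X[...,2]<.09);m[:170]=0;m[300:]=0;m[:,:60]=0;m[:,215:]=0
        print(cv2.minAreaRect((X[m][:,:2]*1000).astype(np.float32)))
```

```text
15.3 [ 0.5495 -0.2811  0.2146] [0.2793 0.53   0.3701]
scene wide 128 [0.0455 0.0524 0.0549] ((515.054443359375, 294.00201416015625), 24.791471481323242) tilt 2.6177360453211795
scene narrow 293 [0.0414 0.0453 0.0474] ((533.1705322265625, -339.8716125488281), 24.592294692993164) tilt 1.8952299927306124
top wide 293 [0.0482 0.052  0.0548] ((516.8878173828125, 297.09185791015625), 24.349241256713867) tilt 0.4794722551853469
top narrow 210 [0.0418 0.0448 0.0478] ((534.1404418945312, -337.02777099609375), 23.98855972290039) tilt 0.37978228657106466
((518.8345336914062, 251.6812744140625), (196.6431427001953, 301.2231750488281), 3.2755799293518066)
```

View pics/n5.png

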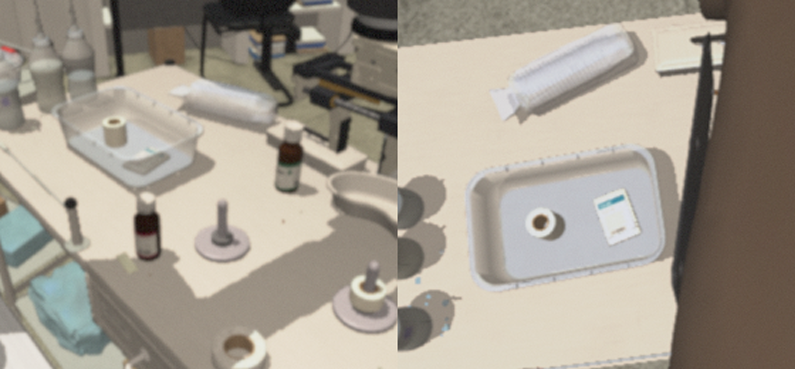

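The roll stands upright on the bare tray floor at crop (542,222) in the top view, with the gauze clear at (618,215). The shorter roll is still on its post at (367,292) in the scene view. The arm touches nothing.

```bash
python3 -c "
from plant import *
print(close_job())"
```

```text
the job is handed in; nothing more can be done
None
```

The taller roll now stands upright on the bare floor of the tray, and I handed the job in at about 15 s. I gripped it on its post, lifted it straight up to about 0.17 m, carried it over and lowered it until it touched the floor (4.4 N). Then I opened the jaws and drew back clear of everything.

**Last checks:**
- **Roll in the tray:** its axis is at about (0.517, 0.297), roughly 45 mm to the +y side of the tray's centre and clear of the gauze. Its top is 52 mm high, so its underside is on the 2 mm floor. Tilt measured 0.5° from the top view and 2.6° from the scene view. The scene fit is the less certain of the two, since it saw fewer points and some lay below the top face.
- **Shorter roll and tray:** the shorter roll is on its post within 1 mm of where it started, and the tray did not move.
- **Checks that failed or disagreed:** the first check after release failed because the arm hid the tray, so I moved away and repeated it. The two cameras differ by 2–3 mm in position, about what the calibration allows.

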